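Shim the rocking balance

TASK

The small laboratory balance rocks because its front-left foot (left as you face the display) does not reach the worktop. With the fingertips, push the rubber wedge along the worktop, thin end first, under that foot until it is snug, then press firmly down on the balance's top at that corner for about a second to prove that it no longer dips, and let go. Only push the wedge, never lift it, and leave the other things on the worktop where they stand.

Things in the scene. Friction and masses are not known exactly. Their poses are not given: they have to be found in the camera images.
- balance: Compact white top-loading balance, 160 (x) x 220 (y) mm, underside of the housing 30 mm and flat top 64 mm above the worktop, with a round steel weighing pan, 92 mm across and 75 mm high, behind a black display strip. It stands on four round rubber feet (32 mm across) at x = +-60, y = +-90 mm and does not slide on the worktop. Origin on the worktop below the housing's centre; own x points from the front (display) to the back, y to its left, z up
- short_foot (a point): Centre of the underside of the short front-left foot while the balance is level, 10 mm above the worktop; the foot's flat underside is about 15 mm in radius. Axes are those of the balance; the wedge goes in along +x. The housing's front edge is 20 mm in front of this point
- corner_top (a point): Point on the housing's flat top right above the short foot, 64 mm above the worktop when level: where to press. About 3 N there makes the unshimmed balance dip
- balance_rock (a joint): Rocking angle of the balance, rad, about the line through its front-right and rear-left feet. 0 = level (a weak spring action returns it there when it is let go), grows as the front-left corner goes down, 0.098 = short foot on the worktop (10 mm lower). It cannot go below 0, so a wedge pushed in jams firmly
- wedge: Dark rubber wedge (like a door stop), loose, about 0.12 kg, 100 (x) x 50 (y) mm, flat on the worktop. Its top is a plane that rises evenly from 2.5 mm at the thin end (+x) to 25 mm at the thick end (-x), where it ends in an upright back face. Origin at the centre of its underside; x points to the thin end. It starts in front of the short foot, thin end roughly towards it; it jams under the foot when its thin end is about 33 mm past the foot's front edge
- wedge_tip (a point): Middle of the wedge's thin end, on the worktop
- wedge_back (a point): Middle of the wedge's upright back face (50 mm wide, 25 mm high), 12.5 mm above the worktop: where to push
- weight: Steel calibration weight, 34 mm across, 53 mm high, standing in front of the balance; leave it alone. Origin at the centre of its underside
- reader: Small black code reader block, 37 x 62 x 30 mm; leave it alone. Origin at the centre of its underside
- slide_box: Pale closed slide box, 93 x 100 x 46 mm; leave it alone. Origin at the centre of its underside
- white_box: Flat white carton, 90 x 125 x 27 mm; leave it alone. Origin at the centre of its underside

How it is judged:
By the outcome, as a careful person would: the job done as asked, in the order asked, and still so for the second after the job is handed in, with the robot touching nothing.
It also fails if it takes over 48 s, if anything falls off the work surface, if the arm or the gripper's body presses on something with over 40 N, if the wrist force passes 120 N, or if a joint passes its speed limit or range.

ROBOT

A 6-joint arm with a two-finger parallel gripper is mounted at the origin on a cart in front of the work surface, level with it; the furniture and walls round the work are solid. World frame = base frame: x ahead of the robot, y to its left, z up, the work surface at z = 0. Lengths are in m, angles in rad, forces in N, time in s.
With the tool pointing down it reaches from about 0.35 to 0.725 m from the base axis. Payload 6 kg.
Tool frame: the origin (TCP) lies midway between the tips of the shut fingers; the grasp point (between the pads) lies 19 mm behind it; z points along the fingers, x is the direction in which the jaws open and shut, and the axes are right-handed (so a half turn about z gives the same grasp; the last joint's range is limited). The gripper opens to 85 mm and grips with 20 to 120 N. Pads are 22 mm wide; open, the fingers measure 114 mm over their backs; the gripper's body (76 mm by 85 mm) begins 54 mm behind the grasp point. The pads swing forward as they close: fully open they stand 13 mm farther back than shut.
Start: joints at [1.485, 0.04, 0.085, 0, -1.615, -0.334], TCP at [0.245, 0.548, 0.231] pointing down, gripper open.
Joint ranges: [-2.56, 2.56], [-1.29, 2.01], [-1.08, 1.49], [-3.29, 1.98], [-2.81, -0.18], [-2.99, 2.99]. Speed limits (rad/s): [2.57, 2.57, 3.01, 3.14, 3.14, 3.14].

INTERFACE

Orientations are given as a rotation vector (axis times angle).
In Python, from cell import monitor, vision, workorder gives the robot as it stands.
- The arm moves only by the tool carry_out, never from a script. Its argument "increments" is a list of rows, each an object of numbers: "gripper": the closure in counts, from 0 (fully open) to 255 (shut); "tx", "ty", "tz": the shift along the world's x, y, z in mm; "rx", "ry", "rz": the turn, a rotation vector about the world's x, y, z in rad. In form: [{"gripper": .., "tx": .., "ty": .., "tz": .., "rx": .., "ry": .., "rz": ..}, ...]. A call has 1 to 5 rows; each row is the pose to reach, as a shift and turn from the pose measured when the call began; what a row does not reach only later rows make up. A row lasts 1/12 s, in which the tool goes at most 41.7 mm and 7.16 degrees, less where a joint would pass 70% of its speed; a pose out of reach is approached as far as the arm can. A call with a gripper value outside its range is refused whole. The fingers move at their own pace and stop on an object; "squeeze" is the grip in N (left out, the last holds). Time passes only in rows, so rows that repeat a pose let the fingers close. It gives the time, the measured TCP pose, the force and the opening at its end, in the units of the state.
- monitor.read_state(): the state, without advancing time (a new reading comes with each control period).
- vision.grab_frame(name): name is "scene" or "top"; returns a dict with "img" (480x640x3 uint8, red, green, blue), "fx", "fy", "cx", "cy" (pixels), "xyz" and "attitude" of the camera in the world. Camera axes: x right, y down, z forward; pixel columns grow to the right and rows downward; lengths in m; the calibration is good to about 2 mm. A picture is of the moment at which its call begins. There is no depth.
- workorder.finish_job(): hands the job in, once; it reports no verdict.
Trained networks look in a picture, given as the dict that the camera call returned (one of the last four; its "shot" number tells which), for a name from the list of things; names that differ only in an ending like _2 or _b are one class to them, and where a whole thing is asked for, a point or a joint stands for the part that bears it (a point fixed in the world has none). Each returns a list of dicts, best first, with "confidence" (0 to 1); they miss things now and then, are a little off and sometimes report something else, mostly with a low value. They report only what shows in the picture. A call takes as long as a camera call.
- vision.recognise(query, picture): "position" ([column, row] in pixels, amid what is visible of it).
- vision.pinpoint(query, picture): "position" ([column, row] in pixels: a listed point, or the origin of a listed thing).
The state is a dict: "time_s": time; "q": joint angles; "qvel": joint speeds; "tau": joint torques, N m; "eef_pos": TCP position; "orientation": TCP orientation; "contact_force": force on the tool from outside, world axes, zero at the start; "torque": the same for the moment, N m; "width": finger opening in m.
Only numpy, scipy, OpenCV 4.12 (cv2) and the standard library are available. Lean on these libraries where they do the work, as an engineer would, in place of code of your own. Each camera call takes 0.05 s, during which the arm holds its last target. There are 200 camera calls.

## Working session

There is one attempt and no reset: what is moved stays moved. The work goes in short steps, Python scripts to look and compute and a tool call to move; the robot and the scene stay as the last step left them, time stands still between calls to the robot, and variables do not carry over. Pictures are saved under pics/ and viewed, about 8 in all and at most 12, crops included, and the job is handed in when it is done.

Besides the shell and the picture viewer there is one more tool, called as name([rows], argument=value, ...), one row to a line, values as JSON. carry_out: Moves the arm, as the interface text tells. Its arguments: {"type":"object","properties":{"increments":{"type":"array","items":{"type":"object","properties":{"gripper":{"type":"number"},"tx":{"type":"number"},"ty":{"type":"number"},"tz":{"type":"number"},"rx":{"type":"number"},"ry":{"type":"number"},"rz":{"type":"number"}}}},"squeeze":{"type":"number"}},"required":["increments"]}

```bash
ls; mkdir -p pics; cat > h.py <<'E'
import numpy as np, cv2
from scipy.spatial.transform import Rotation as R
from cell import monitor, vision, workorder
def rot(a):
    a=np.array(a,float)
    return a if a.shape==(3,3) else (R.from_rotvec(a).as_matrix() if a.size==3 else R.from_quat(a).as_matrix())
def ray(f,p,z=0.):
    d=rot(f["attitude"])@np.array([(p[0]-f["cx"])/f["fx"],(p[1]-f["cy"])/f["fy"],1.])
    o=np.array(f["xyz"]); return o+d*(z-o[2])/d[2]
def proj(f,P):
    c=rot(f["attitude"]).T@(np.array(P)-np.array(f["xyz"]))
    return np.array([f["fx"]*c[0]/c[2]+f["cx"],f["fy"]*c[1]/c[2]+f["cy"]])
def save(f,n,crop=None,s=1):
    im=cv2.cvtColor(f["img"],cv2.COLOR_RGB2BGR)
    if crop: im=im[crop[1]:crop[3],crop[0]:crop[2]]
    cv2.imwrite("pics/"+n+".png",cv2.resize(im,None,fx=s,fy=s,interpolation=cv2.INTER_CUBIC))
E
python3 - <<'E'
from h import *
np.set_printoptions(precision=4,suppress=True)
s=monitor.read_state(); print({k:s[k] for k in("time_s","eef_pos","orientation","contact_force","width")})
Z=dict(balance=0,short_foot=.01,corner_top=.064,wedge=0,wedge_tip=0,wedge_back=.0125,weight=0,reader=0,slide_box=0,white_box=0)
for n in("scene","top"):
    f=vision.grab_frame(n); save(f,n+"0"); print(n,f["xyz"],f["attitude"],f["fx"])
    for k,z in Z.items():
        for r in vision.pinpoint(k,f)[:2]: print(k,round(r["confidence"],2),np.round(r["position"],1),ray(f,r["position"],z)[:2])
E
```

```text
pics
{'time_s': 0.0, 'eef_pos': array([0.2443, 0.5477, 0.2303]), 'orientation': array([ 1.7092, -2.6343,  0.0017]), 'contact_force': array([ 0.1534,  0.2039, -0.2738]), 'width': 0.08542654232712524}
scene [ 0.0409 -0.4855  0.7085] [-2.1743  0.9028 -0.398 ] 452.8698147002048
balance 0.88 [298.4 202.2] [0.6268 0.172 ]
short_foot 0.81 [262.9 183.6] [0.6059 0.2828]
corner_top 0.75 [259.5 169.9] [0.5925 0.2728]
wedge 0.62 [223.5 198.9] [0.503  0.3141]
wedge_tip 0.64 [241.6 197.6] [0.5383 0.2862]
wedge_back 0.85 [202.1 200.5] [0.454  0.3318]
weight 0.6 [250.5 243.4] [0.45   0.1405]
reader 0.84 [298.4 293.9] [ 0.4263 -0.0423]
slide_box 0.91 [359.4 327.7] [ 0.4514 -0.1832]
white_box 0.78 [422.6 397.2] [ 0.4212 -0.3489]
top [ 0.3422 -0.0154  1.3214] [-2.1545  2.1452 -0.1783] 502.0721034244046
balance 0.93 [246.1 218.1] [0.6244 0.1702]
short_foot 0.45 [252.2 281.5] [0.4534 0.1485]
short_foot 0.38 [200.8 221.2] [0.6131 0.2885]
corner_top 0.91 [200.6 220.5] [0.6038 0.2766]
wedge 0.89 [189.3 262.3] [0.5043 0.3167]
wedge_tip 0.72 [199.1 247.8] [0.5432 0.2925]
wedge_tip 0.66 [180.4 278.2] [0.4621 0.3382]
wedge_back 0.68 [179.7 280.8] [0.4542 0.3364]
weight 0.67 [255.5 279.1] [0.4606 0.1412]
reader 0.9 [326.5 297.5] [ 0.4131 -0.0458]
slide_box 0.91 [378.2 284.2] [ 0.4486 -0.1822]
white_box 0.75 [439.4 297.4] [ 0.4146 -0.3431]
```

```bash
python3 - <<'E'
from h import *
f=vision.grab_frame("top"); save(f,"t1",(140,140,340,320),4)
f=vision.grab_frame("scene"); save(f,"s1",(150,110,400,310),3.2)
E
```

```text
(no output)
```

View pics/t1.png

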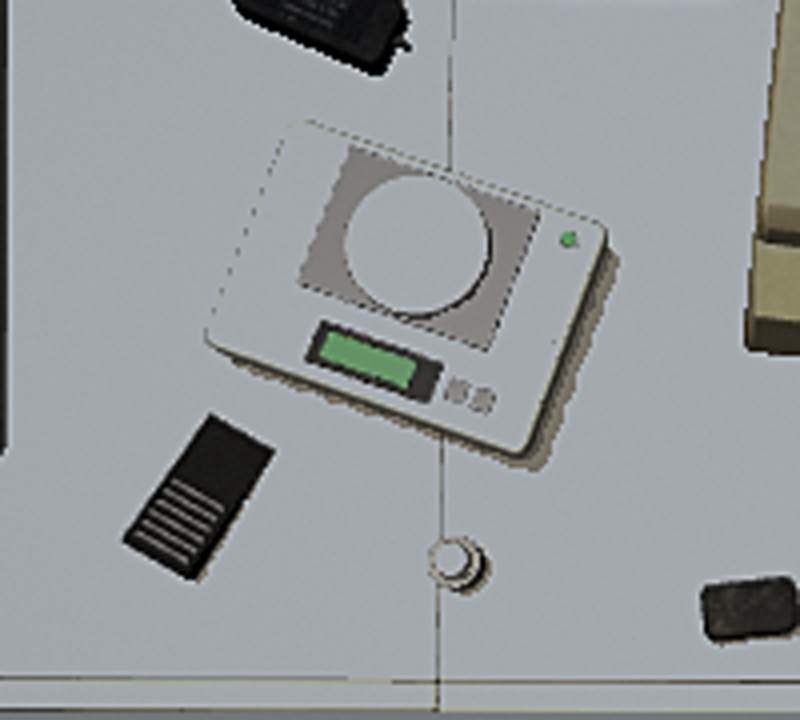

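View pics/s1.png

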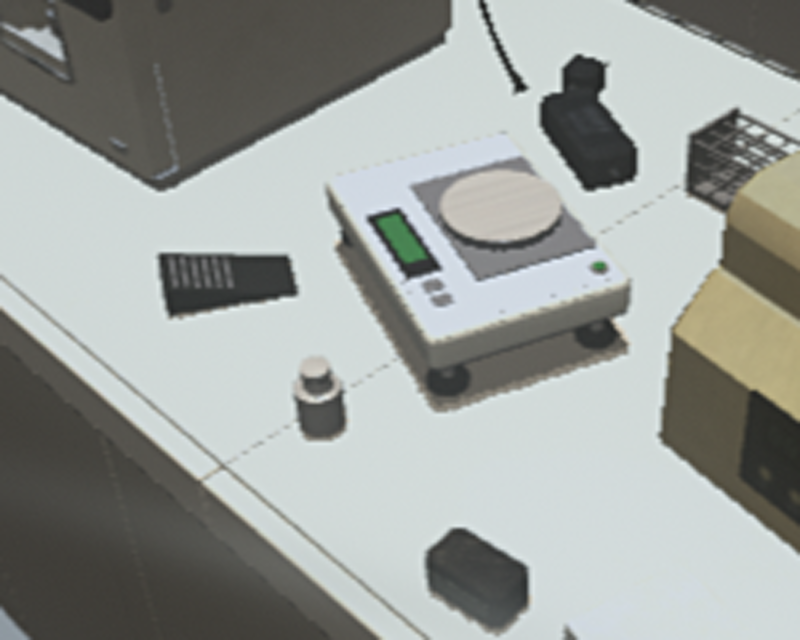

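```bash
python3 - <<'E'
from h import *
np.set_printoptions(precision=4,suppress=True)
f=vision.grab_frame("top"); g=vision.grab_frame("scene")
c=lambda p:(140+p[0]/4,140+p[1]/4); d=lambda p:(150+p[0]/3.2,110+p[1]/3.2)
B=[ray(f,c(p),.064)[:2] for p in[(203,338),(525,457),(608,226),(295,118)]]
print("bal",np.array(B),np.mean(B,0),[np.degrees(np.arctan2(*(v[::-1]))) for v in((B[2]-B[1]),(B[3]-B[0]),np.array([[0,1],[-1,0]])@(B[0]-B[1]))])
B=[ray(g,d(p),.064)[:2] for p in[(326,183),(432,342),(632,283),(508,130)]]
print("bal_s",np.array(B),np.mean(B,0))
W=[ray(f,c(p),z)[:2] for p,z in[((210,415),.0025),((274,452),.0025),((195,580),.025),((123,540),.025)]]
print("wedge",np.array(W),np.mean(W,0),W[0]-W[1]); v=(W[0]+W[1]-W[2]-W[3])/2; print(v,np.degrees(np.arctan2(v[1],v[0])))
W=[ray(g,d(p),z)[:2] for p,z in[((291,255),.0025),((297,295),.0),((170,316),.0),((160,254),.025)]]
print("wedge_s",np.array(W)); v=(W[0]+W[1]-W[2]-W[3])/2; print(np.mean(W,0),v,np.degrees(np.arctan2(v[1],v[0])))
print("cab",ray(g,d((162,188)))[:2],ray(g,d((450,35)))[:2],ray(f,c((5,450)))[:2],ray(g,d((0,95)))[:2])
E
```

```text
bal [[0.5932 0.3011]
 [0.518  0.0954]
 [0.6682 0.0449]
 [0.7385 0.248 ]] [0.6295 0.1724] [np.float64(-18.587238857926348), np.float64(-20.083221413486548), np.float64(-20.095912882068312)]
bal_s [[0.5866 0.2952]
 [0.5184 0.0961]
 [0.6626 0.0434]
 [0.7392 0.2498]] [0.6267 0.1711]
wedge [[0.5536 0.3098]
 [0.529  0.2666]
 [0.4424 0.3093]
 [0.468  0.3567]] [0.4983 0.3106] [0.0245 0.0432]
[ 0.0861 -0.0448] -27.51345007075752
wedge_s [[0.5555 0.3106]
 [0.5291 0.2695]
 [0.4447 0.3177]
 [0.4681 0.3578]]
[0.4993 0.3139] [ 0.0859 -0.0477] -29.032531631612745
cab [0.5376 0.465 ] [0.887  0.4858] [0.5298 0.4444] [0.5171 0.6962]
```

Wedge tip faces the foot from about 45 mm short and is skewed roughly 8° (yaw -28° against the balance's -20°). The top crop shows its corners at (210,415), (273,452), (195,580) and (123,540). I'll push it with two half-open fingertips squared to -20°, which should straighten it.

carry_out([
  {"gripper":205,"tx":26,"ty":-30,"tz":0,"rz":0.07},
  {"gripper":205,"tx":52,"ty":-60,"tz":0,"rz":0.07},
  {"gripper":205,"tx":78,"ty":-90,"tz":-10,"rz":0.07},
  {"gripper":205,"tx":104,"ty":-120,"tz":-20,"rz":0.07},
  {"gripper":205,"tx":128,"ty":-147,"tz":-30,"rz":0.07},
])

```text
invalid input
```

carry_out([
  {"gripper":205,"tx":26,"ty":-30,"tz":0,"rx":0,"ry":0,"rz":0.07},
  {"gripper":205,"tx":52,"ty":-60,"tz":0,"rx":0,"ry":0,"rz":0.07},
  {"gripper":205,"tx":78,"ty":-90,"tz":-10,"rx":0,"ry":0,"rz":0.07},
  {"gripper":205,"tx":104,"ty":-120,"tz":-20,"rx":0,"ry":0,"rz":0.07},
  {"gripper":205,"tx":128,"ty":-147,"tz":-30,"rx":0,"ry":0,"rz":0.07},
])

```text
time_s: 1.72
eef_pos: [0.3735, 0.3993, 0.2013]
orientation: [-1.801, 2.573, 0.001]
contact_force: [1.4, 0.8, 0.5]
width: 0.0255
```

carry_out([
  {"gripper":208,"tx":25,"ty":-28,"tz":-15,"rx":0,"ry":0,"rz":0},
  {"gripper":208,"tx":50,"ty":-56,"tz":-30,"rx":0,"ry":0,"rz":0},
  {"gripper":208,"tx":54,"ty":-60,"tz":-70,"rx":0,"ry":0,"rz":0},
  {"gripper":208,"tx":54,"ty":-60,"tz":-110,"rx":0,"ry":0,"rz":0},
  {"gripper":208,"tx":54,"ty":-60,"tz":-145,"rx":0,"ry":0,"rz":0},
])

```text
time_s: 2.13
eef_pos: [0.4278, 0.3381, 0.0543]
orientation: [-1.798, 2.575, 0.002]
contact_force: [-0.7, 0.5, -0.3]
width: 0.016
```

```bash
python3 - <<'E'
from h import *
s=monitor.read_state(); print(s["eef_pos"],s["width"],s["contact_force"])
f=vision.grab_frame("scene"); save(f,"s2",(130,90,330,240),4)
E
```

```text
[0.42779346 0.33805205 0.05433104] 0.015960433435961683 [-0.73873864  0.5398929  -0.30198952]
```

View pics/s2.png

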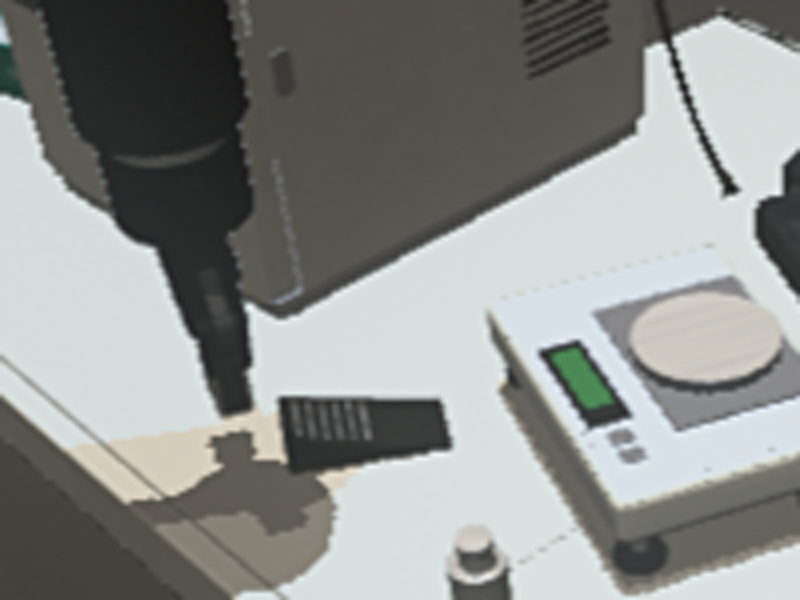

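Fingertips hang behind the wedge's back face with a clear gap (crop (235,410) against the back edge at x≈285). Lowering now, then a first gentle push.

carry_out([
  {"gripper":208,"tx":0,"ty":0,"tz":-25,"rx":0,"ry":0,"rz":0},
  {"gripper":208,"tx":0,"ty":0,"tz":-40,"rx":0,"ry":0,"rz":0},
  {"gripper":208,"tx":0,"ty":0,"tz":-46,"rx":0,"ry":0,"rz":0},
  {"gripper":208,"tx":3.8,"ty":-1.4,"tz":-46,"rx":0,"ry":0,"rz":0},
  {"gripper":208,"tx":7.5,"ty":-2.7,"tz":-46,"rx":0,"ry":0,"rz":0},
])

```text
time_s: 2.6
eef_pos: [0.4324, 0.3336, 0.0017]
orientation: [1.794, -2.568, 0.001]
contact_force: [1.1, -0.1, 0.5]
width: 0.0156
```

carry_out([
  {"gripper":208,"tx":5.6,"ty":-2.1,"tz":0,"rx":0,"ry":0,"rz":0},
  {"gripper":208,"tx":11.3,"ty":-4.1,"tz":0,"rx":0,"ry":0,"rz":0},
  {"gripper":208,"tx":16.9,"ty":-6.2,"tz":0,"rx":0,"ry":0,"rz":0},
  {"gripper":208,"tx":22.5,"ty":-8.2,"tz":0,"rx":0,"ry":0,"rz":0},
  {"gripper":208,"tx":28.2,"ty":-10.3,"tz":0,"rx":0,"ry":0,"rz":0},
])

```text
time_s: 3.02
eef_pos: [0.4613, 0.323, 0.0019]
orientation: [1.794, -2.568, 0.0]
contact_force: [-1.3, 0.4, 0.8]
width: 0.0157
```

```bash
python3 - <<'E'
from h import *
np.set_printoptions(precision=4,suppress=True)
s=monitor.read_state(); print(s["eef_pos"],s["width"],s["contact_force"])
foot=np.array([.601,.276]);u=np.array([.9397,-.342]);n=np.array([.342,.9397])
d=s["eef_pos"][:2]-foot; print("tcp along/lat",d@u,d@n)
for c in("scene","top"):
    f=vision.grab_frame(c)
    for k,z in dict(wedge=0,wedge_tip=0,wedge_back=.0125).items():
        for r in vision.pinpoint(k,f)[:1]: 
            p=ray(f,r["position"],z)[:2]-foot; print(c,k,round(r["confidence"],2),p@u,p@n)
    save(f,c+"3",(130,90,330,240) if c=="scene" else (140,190,260,300),4)
E
```

```text
[0.4613 0.323  0.0019] 0.015688521784161472 [-1.2699  0.3841  0.8374]
tcp along/lat -0.14738680283350147 -0.003588464488814095
scene wedge 0.96 -0.07993573234576228 0.006631306266303482
scene wedge_tip 0.83 -0.042975545976565 0.0008208541426484485
scene wedge_back 0.64 -0.1347928197007741 0.010490754909873062
top wedge 0.73 -0.08136185208272073 0.004911690506581975
top wedge_tip 0.55 -0.03447818158038761 0.006748129184209425
top wedge_back 0.66 -0.13294704648584846 0.015537407482308918
```

View pics/scene3.png

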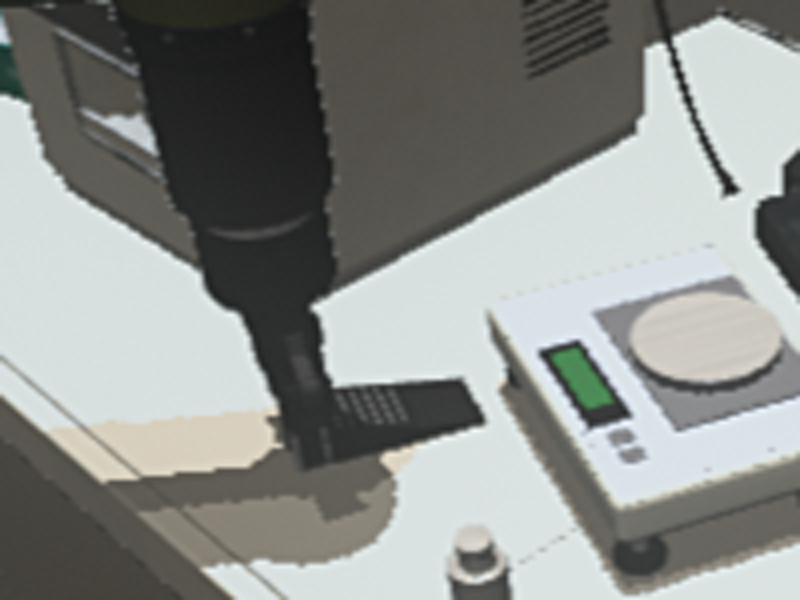

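View pics/top3.png

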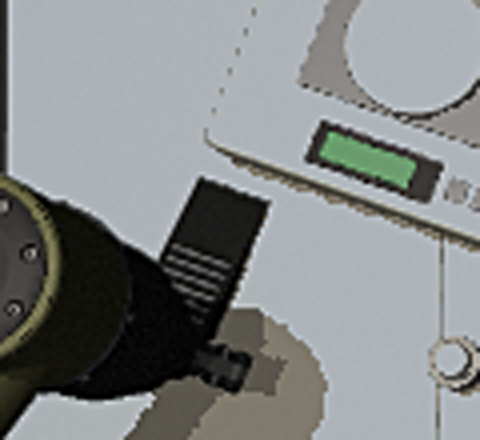

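```bash
python3 - <<'E'
from h import *
np.set_printoptions(precision=4,suppress=True)
foot=np.array([.601,.276]);u=np.array([.9397,-.342]);n=np.array([.342,.9397])
f=vision.grab_frame("top")
g=vision.grab_frame("scene")
for c,ps in((f,[(190.5,234.5),(207.5,240.75)]),(g,[(245.9,184.9),(251.3,195.4)])):
    P=np.array([ray(c,p,.0025)[:2]-foot for p in ps]); m=P.mean(0); print(m@u,m@n,[ (p@u,p@n) for p in P])
for c in(f,g):
    for r in vision.pinpoint("corner_top",c)[:1]: p=ray(c,r["position"],.064)[:2]; print(r["confidence"],p,(p-foot)@u,(p-foot)@n)
    for r in vision.pinpoint("balance",c)[:1]: p=ray(c,r["position"],0)[:2]; print(r["confidence"],p, p-.06*u+.09*n)
E
```

```text
-0.03490462008027815 0.005690512342635253 [(np.float64(-0.0349215035395861), np.float64(0.02998006741349978)), (np.float64(-0.0348877366209702), np.float64(-0.01859904272822927))]
-0.03746690862013191 0.007193082787352186 [(np.float64(-0.036683910847796104), np.float64(0.031100364483192245)), (np.float64(-0.03824990639246772), np.float64(-0.016714198908487875))]
0.65 [0.6035 0.2758] 0.0024201367719043046 0.0006833797998003131
0.64 [0.6304 0.1759] [0.6048 0.281 ]
0.67 [0.6035 0.2845] -0.0005892415243505852 0.008790211878343513
0.7 [0.6329 0.1822] [0.6073 0.2873]
```

carry_out([
  {"gripper":208,"tx":5.4,"ty":-2.7,"tz":0,"rx":0,"ry":0,"rz":0},
  {"gripper":208,"tx":10.8,"ty":-5.4,"tz":0,"rx":0,"ry":0,"rz":0},
  {"gripper":208,"tx":16.2,"ty":-8.1,"tz":0,"rx":0,"ry":0,"rz":0},
  {"gripper":208,"tx":21.6,"ty":-10.8,"tz":0,"rx":0,"ry":0,"rz":0},
  {"gripper":208,"tx":27,"ty":-13.5,"tz":0.5,"rx":0,"ry":0,"rz":0},
])

```text
time_s: 4.13
eef_pos: [0.4882, 0.3093, 0.0021]
orientation: [1.794, -2.568, 0.001]
contact_force: [-0.8, -0.1, -0.5]
width: 0.0158
```

```bash
cat > m.py <<'E'
from h import *
import sys
np.set_printoptions(precision=4,suppress=True)
s=monitor.read_state(); print(s["time_s"],s["eef_pos"],s["contact_force"])
foot=np.array([.601,.276]);u=np.array([.9397,-.342]);n=np.array([.342,.9397])
d=s["eef_pos"][:2]-foot; print("tcp along/lat",d@u,d@n,"F along/lat",s["contact_force"][:2]@u,s["contact_force"][:2]@n)
f=vision.grab_frame("top"); g=vision.grab_frame("scene")
a=cv2.resize(f["img"][190:300,140:260],(600,550),interpolation=cv2.INTER_CUBIC)
b=cv2.resize(g["img"][90:240,160:310],(550,550),interpolation=cv2.INTER_CUBIC)
cv2.imwrite("pics/"+sys.argv[1]+".png",cv2.cvtColor(cv2.resize(np.hstack([a,b]),(800,383)),cv2.COLOR_RGB2BGR))
E
python3 m.py p4
```

```text
4.1333 [0.4882 0.3093 0.0021] [-0.773  -0.1467 -0.4946]
tcp along/lat -0.11740872342771098 -0.007258241658666573 F along/lat -0.6762452266814095 -0.402235504487876
```

View pics/p4.png

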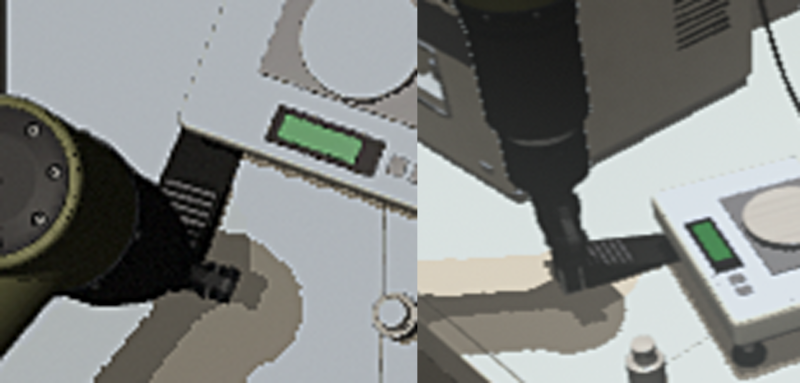

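The wedge is now square to the balance, with its thin end entering under the front-left corner (left half, about (205,140)). Continuing straight along +x.

carry_out([
  {"gripper":208,"tx":3,"ty":-1.1,"tz":0,"rx":0,"ry":0,"rz":0},
  {"gripper":208,"tx":6,"ty":-2.2,"tz":0,"rx":0,"ry":0,"rz":0},
  {"gripper":208,"tx":9,"ty":-3.3,"tz":0,"rx":0,"ry":0,"rz":0},
  {"gripper":208,"tx":12,"ty":-4.4,"tz":0,"rx":0,"ry":0,"rz":0},
  {"gripper":208,"tx":15,"ty":-5.5,"tz":0,"rx":0,"ry":0,"rz":0},
])

```text
time_s: 4.65
eef_pos: [0.5038, 0.3036, 0.0022]
orientation: [1.793, -2.569, 0.001]
contact_force: [-0.0, 0.2, 0.0]
width: 0.0158
```

carry_out([
  {"gripper":208,"tx":1.1,"ty":-0.4,"tz":0,"rx":0,"ry":0,"rz":0},
  {"gripper":208,"tx":2.2,"ty":-0.8,"tz":0,"rx":0,"ry":0,"rz":0},
  {"gripper":208,"tx":3.3,"ty":-1.2,"tz":0,"rx":0,"ry":0,"rz":0},
  {"gripper":208,"tx":4.4,"ty":-1.6,"tz":0,"rx":0,"ry":0,"rz":0},
  {"gripper":208,"tx":5.6,"ty":-2,"tz":0,"rx":0,"ry":0,"rz":0},
])

```text
time_s: 5.07
eef_pos: [0.5094, 0.3016, 0.0022]
orientation: [1.793, -2.568, 0.001]
contact_force: [-0.9, 0.3, 0.4]
width: 0.0157
```

carry_out([
  {"gripper":208,"tx":0.9,"ty":-0.3,"tz":0,"rx":0,"ry":0,"rz":0},
  {"gripper":208,"tx":1.9,"ty":-0.7,"tz":0,"rx":0,"ry":0,"rz":0},
  {"gripper":208,"tx":2.8,"ty":-1,"tz":0,"rx":0,"ry":0,"rz":0},
  {"gripper":208,"tx":3.7,"ty":-1.3,"tz":0,"rx":0,"ry":0,"rz":0},
  {"gripper":208,"tx":3.7,"ty":-1.3,"tz":0,"rx":0,"ry":0,"rz":0},
])

```text
time_s: 5.48
eef_pos: [0.5132, 0.3003, 0.0022]
orientation: [1.793, -2.568, 0.001]
contact_force: [0.2, -0.0, 0.4]
width: 0.0156
```

carry_out([
  {"gripper":208,"tx":0.9,"ty":-0.3,"tz":0,"rx":0,"ry":0,"rz":0},
  {"gripper":208,"tx":1.9,"ty":-0.7,"tz":0,"rx":0,"ry":0,"rz":0},
  {"gripper":208,"tx":2.8,"ty":-1,"tz":0,"rx":0,"ry":0,"rz":0},
  {"gripper":208,"tx":3.7,"ty":-1.3,"tz":0,"rx":0,"ry":0,"rz":0},
  {"gripper":208,"tx":3.7,"ty":-1.3,"tz":0,"rx":0,"ry":0,"rz":0},
])

```text
time_s: 5.9
eef_pos: [0.5161, 0.2995, 0.0022]
orientation: [1.793, -2.567, -0.001]
contact_force: [-7.1, 1.2, 2.2]
width: 0.0155
```

Resistance has started (7 N). A little further to seat it.

carry_out([
  {"gripper":208,"tx":0.9,"ty":-0.3,"tz":0,"rx":0,"ry":0,"rz":0},
  {"gripper":208,"tx":1.5,"ty":-0.5,"tz":0,"rx":0,"ry":0,"rz":0},
  {"gripper":208,"tx":2.0,"ty":-0.7,"tz":0,"rx":0,"ry":0,"rz":0},
  {"gripper":208,"tx":2.0,"ty":-0.7,"tz":0,"rx":0,"ry":0,"rz":0},
])

```text
time_s: 6.23
eef_pos: [0.5167, 0.2994, 0.0022]
orientation: [1.793, -2.565, -0.004]
contact_force: [-9.6, 3.2, 3.4]
width: 0.0157
```

```bash
python3 m.py p5
```

```text
6.2333 [0.5167 0.2994 0.0022] [-9.5986  3.2109  3.3977]
tcp along/lat -0.08720378594046559 -0.006784836727364766 F along/lat -10.117919851987482 -0.26544322151117494
```

View pics/p5.png

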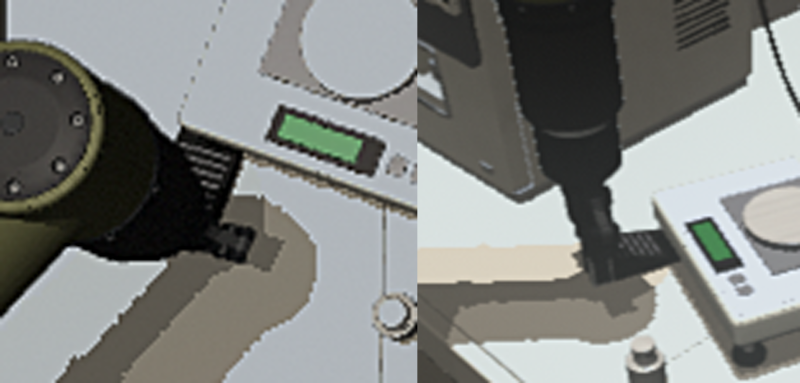

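The wedge sits square under the corner and is jamming. One firmer nudge, then I'll back away.

carry_out([
  {"gripper":208,"tx":2.0,"ty":-0.7,"tz":0,"rx":0,"ry":0,"rz":0},
  {"gripper":208,"tx":3.5,"ty":-1.3,"tz":0,"rx":0,"ry":0,"rz":0},
  {"gripper":208,"tx":4.5,"ty":-1.6,"tz":0,"rx":0,"ry":0,"rz":0},
  {"gripper":208,"tx":4.5,"ty":-1.6,"tz":0,"rx":0,"ry":0,"rz":0},
])

```text
time_s: 6.67
eef_pos: [0.5188, 0.2992, 0.0023]
orientation: [1.793, -2.562, -0.009]
contact_force: [-15.2, 3.9, 6.3]
width: 0.0158
```

carry_out([
  {"gripper":208,"tx":-8,"ty":3,"tz":0,"rx":0,"ry":0,"rz":0},
  {"gripper":208,"tx":-20,"ty":7,"tz":0,"rx":0,"ry":0,"rz":0},
  {"gripper":208,"tx":-30,"ty":11,"tz":2,"rx":0,"ry":0,"rz":0},
  {"gripper":255,"tx":-34,"ty":12,"tz":35,"rx":0,"ry":0,"rz":0},
  {"gripper":255,"tx":-34,"ty":12,"tz":70,"rx":0,"ry":0,"rz":0},
])

```text
time_s: 7.08
eef_pos: [0.4823, 0.3103, 0.0707]
orientation: [1.791, -2.557, -0.007]
contact_force: [0.8, 1.8, 0.9]
width: -0.0002
```

carry_out([
  {"gripper":255,"tx":0,"ty":0,"tz":25,"rx":0,"ry":0,"rz":0},
  {"gripper":255,"tx":0,"ty":0,"tz":35,"rx":0,"ry":0,"rz":0},
  {"gripper":255,"tx":0,"ty":0,"tz":35,"rx":0,"ry":0,"rz":0},
])

```text
time_s: 7.33
eef_pos: [0.4832, 0.3115, 0.1094]
orientation: [1.796, -2.562, -0.008]
contact_force: [0.7, -0.1, -0.3]
width: 0.0003
```

```bash
python3 m.py p6; python3 - <<'E'
from h import *
np.set_printoptions(precision=4,suppress=True)
for c in("scene","top"):
    f=vision.grab_frame(c)
    for k,z in dict(corner_top=.064,balance=0,wedge_back=.0125,weight=0).items():
        for r in vision.pinpoint(k,f)[:1]: print(c,k,round(r["confidence"],2),ray(f,r["position"],z)[:2])
E
```

```text
7.3333 [0.4832 0.3115 0.1094] [ 0.6944 -0.101  -0.3091]
tcp along/lat -0.12285633916867936 -0.006953091946544781 F along/lat 0.6871216163032194 0.14257684650206448
scene corner_top 0.86 [0.601  0.2741]
scene balance 0.74 [0.6323 0.18  ]
scene wedge_back 0.86 [0.54   0.3139]
scene weight 0.75 [0.4532 0.1377]
top balance 0.69 [0.6299 0.17  ]
top wedge_back 0.82 [0.5293 0.3027]
top weight 0.73 [0.4622 0.1452]
```

View pics/p6.png

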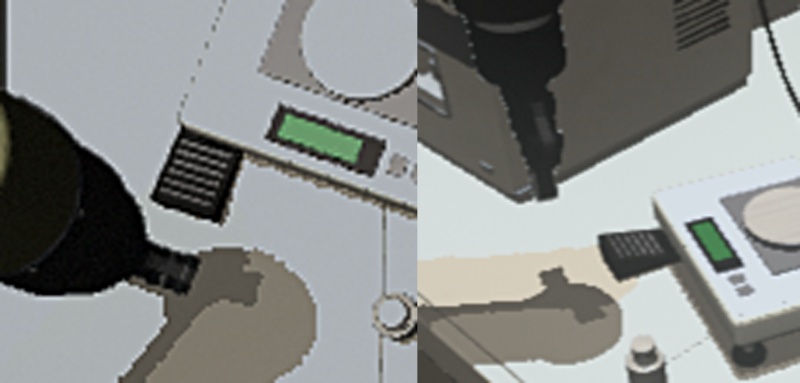

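Wedge stands alone, square under the corner (left half, thick end at (155,200)–(225,220)); the weight hasn't moved. Moving over the corner top to press.

carry_out([
  {"gripper":255,"tx":28,"ty":-8.5,"tz":0,"rx":0,"ry":0,"rz":0},
  {"gripper":255,"tx":58,"ty":-17.5,"tz":0,"rx":0,"ry":0,"rz":0},
  {"gripper":255,"tx":88,"ty":-26.5,"tz":0,"rx":0,"ry":0,"rz":0},
  {"gripper":255,"tx":110,"ty":-33,"tz":0,"rx":0,"ry":0,"rz":0},
  {"gripper":255,"tx":119,"ty":-36,"tz":0,"rx":0,"ry":0,"rz":0},
])

```text
time_s: 8.35
eef_pos: [0.6034, 0.2728, 0.1045]
orientation: [1.788, -2.558, -0.006]
contact_force: [-0.6, 0.6, -0.1]
width: -0.0001
```

carry_out([
  {"gripper":255,"tx":0,"ty":0,"tz":-12,"rx":0,"ry":0,"rz":0},
  {"gripper":255,"tx":0,"ty":0,"tz":-24,"rx":0,"ry":0,"rz":0},
  {"gripper":255,"tx":0,"ty":0,"tz":-32,"rx":0,"ry":0,"rz":0},
  {"gripper":255,"tx":0,"ty":0,"tz":-35,"rx":0,"ry":0,"rz":0},
  {"gripper":255,"tx":0,"ty":0,"tz":-35,"rx":0,"ry":0,"rz":0},
])

```text
time_s: 8.77
eef_pos: [0.602, 0.2729, 0.0678]
orientation: [1.788, -2.555, -0.006]
contact_force: [-0.7, 0.0, -0.1]
width: -0.0001
```

carry_out([
  {"gripper":255,"tx":0,"ty":0,"tz":-2.5,"rx":0,"ry":0,"rz":0},
  {"gripper":255,"tx":0,"ty":0,"tz":-4,"rx":0,"ry":0,"rz":0},
  {"gripper":255,"tx":0,"ty":0,"tz":-5,"rx":0,"ry":0,"rz":0},
  {"gripper":255,"tx":0,"ty":0,"tz":-6,"rx":0,"ry":0,"rz":0},
  {"gripper":255,"tx":0,"ty":0,"tz":-6,"rx":0,"ry":0,"rz":0},
])

```text
time_s: 9.18
eef_pos: [0.6018, 0.2736, 0.0649]
orientation: [1.79, -2.555, -0.006]
contact_force: [-6.4, -0.4, 9.9]
width: -0.0003
```

carry_out([
  {"gripper":255,"tx":-0.5,"ty":0,"tz":-4,"rx":0,"ry":0,"rz":0},
  {"gripper":255,"tx":-0.5,"ty":0,"tz":-5.5,"rx":0,"ry":0,"rz":0},
  {"gripper":255,"tx":-0.5,"ty":0,"tz":-6,"rx":0,"ry":0,"rz":0},
  {"gripper":255,"tx":-0.5,"ty":0,"tz":-6,"rx":0,"ry":0,"rz":0},
  {"gripper":255,"tx":-0.5,"ty":0,"tz":-6,"rx":0,"ry":0,"rz":0},
])

```text
time_s: 9.6
eef_pos: [0.6017, 0.2737, 0.0647]
orientation: [1.794, -2.557, -0.003]
contact_force: [-11.4, -4.0, 18.6]
width: 0.0003
```

carry_out([
  {"gripper":255,"tx":0,"ty":0,"tz":-6,"rx":0,"ry":0,"rz":0},
  {"gripper":255,"tx":0,"ty":0,"tz":-6,"rx":0,"ry":0,"rz":0},
  {"gripper":255,"tx":0,"ty":0,"tz":-6,"rx":0,"ry":0,"rz":0},
  {"gripper":255,"tx":0,"ty":0,"tz":-6,"rx":0,"ry":0,"rz":0},
  {"gripper":255,"tx":0,"ty":0,"tz":-6,"rx":0,"ry":0,"rz":0},
])

```text
time_s: 10.02
eef_pos: [0.6018, 0.2737, 0.0647]
orientation: [1.797, -2.557, -0.001]
contact_force: [-13.8, -4.0, 20.4]
width: 0.0001
```

carry_out([
  {"gripper":255,"tx":0,"ty":0,"tz":-6,"rx":0,"ry":0,"rz":0},
  {"gripper":255,"tx":0,"ty":0,"tz":-6,"rx":0,"ry":0,"rz":0},
  {"gripper":255,"tx":0,"ty":0,"tz":-6,"rx":0,"ry":0,"rz":0},
  {"gripper":255,"tx":0,"ty":0,"tz":-6,"rx":0,"ry":0,"rz":0},
  {"gripper":255,"tx":0,"ty":0,"tz":-6,"rx":0,"ry":0,"rz":0},
])

```text
time_s: 10.43
eef_pos: [0.6018, 0.2738, 0.0647]
orientation: [1.8, -2.558, 0.002]
contact_force: [-13.8, -4.2, 21.6]
width: -0.0001
```

Over a second at about 20 N with z constant to 0.2 mm, so no dip. Releasing.

carry_out([
  {"gripper":255,"tx":0,"ty":0,"tz":-2,"rx":0,"ry":0,"rz":0},
  {"gripper":255,"tx":0,"ty":0,"tz":5,"rx":0,"ry":0,"rz":0},
  {"gripper":255,"tx":0,"ty":0,"tz":25,"rx":0,"ry":0,"rz":0},
  {"gripper":255,"tx":0,"ty":0,"tz":55,"rx":0,"ry":0,"rz":0},
  {"gripper":255,"tx":0,"ty":0,"tz":90,"rx":0,"ry":0,"rz":0},
])

```text
time_s: 10.85
eef_pos: [0.6007, 0.2734, 0.1537]
orientation: [1.798, -2.555, 0.002]
contact_force: [0.9, 0.8, 0.6]
width: 0.0002
```

carry_out([
  {"gripper":255,"tx":-25,"ty":0,"tz":30,"rx":0,"ry":0,"rz":0},
  {"gripper":255,"tx":-60,"ty":0,"tz":40,"rx":0,"ry":0,"rz":0},
  {"gripper":255,"tx":-95,"ty":0,"tz":45,"rx":0,"ry":0,"rz":0},
  {"gripper":255,"tx":-120,"ty":0,"tz":45,"rx":0,"ry":0,"rz":0},
  {"gripper":255,"tx":-120,"ty":0,"tz":45,"rx":0,"ry":0,"rz":0},
])

```text
time_s: 11.27
eef_pos: [0.4781, 0.274, 0.2008]
orientation: [1.803, -2.555, -0.001]
contact_force: [1.1, 0.7, 0.5]
width: 0.0001
```

```bash
python3 m.py p7; python3 - <<'E'
from h import *
for c in("scene","top"):
    f=vision.grab_frame(c)
    for k,z in dict(wedge_back=.0125,weight=0,reader=0,slide_box=0,white_box=0).items():
        for r in vision.pinpoint(k,f)[:1]: print(c,k,round(r["confidence"],2),ray(f,r["position"],z)[:2].round(4))
E
```

```text
11.2667 [0.4781 0.274  0.2008] [1.0929 0.6993 0.5319]
tcp along/lat -0.11485229762376617 -0.04390815035301231 F along/lat 0.7878122032177767 1.0308788354923981
scene wedge_back 0.7 [0.5281 0.3135]
scene weight 0.61 [0.4485 0.1475]
scene reader 0.61 [ 0.4306 -0.0471]
scene slide_box 0.89 [ 0.4539 -0.186 ]
scene white_box 0.67 [ 0.4183 -0.3478]
top wedge_back 0.72 [0.5316 0.3086]
top weight 0.71 [0.4498 0.1402]
top white_box 0.64 [ 0.4188 -0.3525]
```

View pics/p7.png

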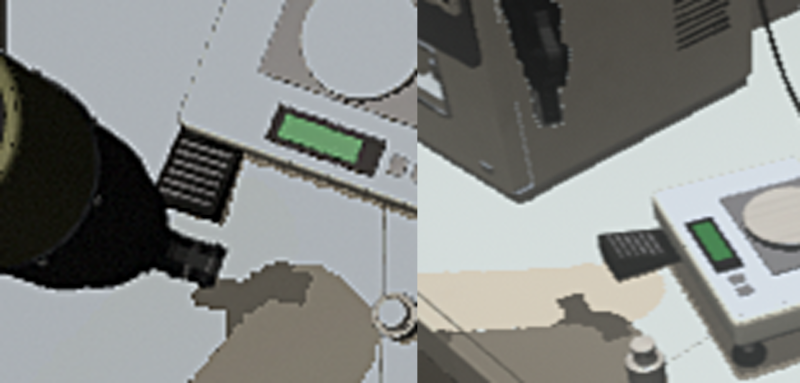

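The wedge is exactly where it was before the press (left half, thick end at (160,200)–(225,220)). The balance and weight are unchanged and the arm is clear, so I'm handing in.

```bash
python3 -c "
from cell import workorder
print(workorder.finish_job())"
```

```text
the job is handed in; nothing more can be done
None
```

The wedge is snug under the front-left foot, the balance no longer dips at that corner, and the job is handed in at about 11.5 s on the robot's clock.

- **Pushing the wedge:** I used two half-open fingertips on its back face. That straightened its skew of about 8° and slid it in thin end first. It began to resist at about 7 N and I seated it at about 16 N. I estimate its thin end is about 35 mm past the foot's front edge, against the stated 33 mm. That estimate is good to a few millimetres.
- **Press test:** I pressed on the corner top at about 19–22 N for about a second, after a lighter lead-in of about 10 N. Under the full load the fingertip height held steady at 64.7 mm, so there was no dip. The press also put about 14 N sideways on the balance, which did not visibly move it.
- **Last checks:** After letting go, the pictures show the wedge where it was before the press, with the arm clear of everything and contact force near zero. The weight and white carton were found where they started, within the camera's scatter of about 1 cm. The reader and slide box were also found there, but only in the scene camera; the top camera missed both.
- **Disagreements:** The vision estimates of the balance's position and the wedge's back scattered by up to about 1 cm while the arm partly blocked the view. I relied on the corner fits and the contact force instead. The fingertips also ran about 6 mm lower than planned during the push (2 mm above the worktop), without touching it.

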